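Fit the keel-bolt socket to the torque head

ROBOT

A 7-joint arm with a two-finger parallel gripper is mounted at the origin on the work surface. World frame = base frame: x ahead of the robot, y to its left, z up, the work surface at z = 0. Lengths are in m, angles in rad, forces in N, time in s.
With the tool pointing down it reaches from about 0.4 to 0.85 m from the base axis. Payload 10.4 kg.
Tool frame: the origin (TCP) lies on the mounting face of the last link; the fingertips stand 173 mm ahead of it and the grasp point (between the pads) lies 155 mm ahead of it (manip.tip_extent is the distance from the TCP to the fingertips, in m); z points along the fingers, y is the line along which they close (so a half turn about z gives the same grasp; the last joint's range is limited). The gripper opens to 85 mm and grips with 20 to 120 N. Pads are 22 mm wide; open, the fingers measure 114 mm over their backs; the gripper's body (76 mm by 85 mm) begins 54 mm behind the grasp point. The pads swing forward as they close: fully open they stand 13 mm farther back than shut.
Start: joints at [1.177, 0.332, -0.065, 1.46, 0.022, 1.35, -0.088], TCP at [0.226, -0.583, 0.405] pointing down, gripper open.
Joint ranges: [-2.6, 2.6], [-0.5, 2.12], [-1.47, 1.34], [0.16, 2.42], [-1.27, 4.41], [0.06, 2.06], [-2.6, 2.6]. Speed limits (rad/s): [2.22, 2.22, 2.79, 2.79, 3.14, 3.14, 3.14].

INTERFACE

Orientations are given as a unit quaternion [x, y, z, w].
In Python, from workcell import manip gives the robot as it stands.
- The arm moves only by the tool move_arm, never from a script. Its argument "plan" is one flat list of numbers, 7 for each row, row after row: the turn, a rotation vector about the tool's x, y, z in rad, then the shift along the tool's x, y, z in m, then the finger opening in m, from 0 to 0.0854. In form: [ax, ay, az, dx, dy, dz, gripper, ax, ay, az, dx, dy, dz, gripper, ...]. A call has 1 to 12 rows; each row is the pose to reach, as a shift and turn from the pose commanded when the call began, along the tool's axes at that moment; what a row does not reach only later rows make up. A row lasts 1/8 s, in which the tool goes at most 62.5 mm and 10.7 degrees, less where a joint would pass 70% of its speed; a pose out of reach is approached as far as the arm can. A call with a gripper value outside its range is refused whole. The fingers move at their own pace and stop on an object; "squeeze" is the grip in N (left out, the last holds). Time passes only in rows, so rows that repeat a pose let the fingers close. It gives the time, the measured TCP pose, the force, the opening and the grip force at its end, in the units of the state.
- manip.get_obs(): the state, without advancing time (a new reading comes with each control period).
- manip.camera(name): name is "scene" or "top" or "wrist"; returns a dict with "color" (480x640x3 uint8, red, green, blue), "fx", "fy", "cx", "cy" (pixels), "cam_to_world" (4x4, takes a point from camera to world coordinates); the wrist camera has in their place "mount" (4x4, takes a point from camera to tool coordinates, whose origin is the TCP and whose axes are the flange's). Camera axes: x right, y down, z forward; pixel columns grow to the right and rows downward; lengths in m; the calibration is good to about 2 mm. A picture is of the moment at which its call begins: read the wrist's pose just before it. There is no depth.
- manip.hand_in(): hands the job in; it is judged then, once.
Trained networks look in a picture, given as the dict that the camera call returned (one of the last four; its "shot" number tells which), for a name from the list of things; names that differ only in an ending like _2 or _b are one class to them, and where a whole thing is asked for, a point or a joint stands for the part that bears it (a point fixed in the world has none). Each returns a list of dicts, best first, with "conf" (0 to 1); they miss things now and then, are a little off and sometimes report something else, mostly with a low value. They report only what shows in the picture. A call takes as long as a camera call. They do not tell look-alikes from the thing itself.
- manip.look_for(picture, label): "position" ([x, y, z] in m, in the coordinates of the camera as it stood for that picture, good to about 4 mm: the middle of the surface that is visible of it).
- manip.silhouettes(picture, label): "pixels" (480x640 bool, what is visible of it).
- manip.tip_of(picture, label): "position" ([x, y, z] in m, in the coordinates of the camera as it stood for that picture, good to about 4 mm: a listed point, or the origin of a listed thing).
The state is a dict: "clock": time; "joint_pos": joint angles; "joint_velocities": joint speeds; "tau": joint torques, N m; "position": TCP position; "ee_rot": TCP orientation; "ft_force": force on the tool from outside, world axes, zero at the start; "torque": the same for the moment, N m; "grip_width": opening from 0.0 (shut) to 1.0 (fully open); "grasp_force": force on a finger pad.
Only numpy, scipy, OpenCV 4.12 (cv2) and the standard library are available. Lean on these libraries where they do the work, as an engineer would, in place of code of your own. Each camera call takes 0.05 s, during which the arm holds its last target. There are 200 camera calls.

TASK

Take the socket that is both wide and tall out of the tray and fit it onto the square drive that points up from the torque head, pushing it fully home until the spring ball clicks into its dimple. The square may stand at any angle, so find it by feel and do not force the socket down on it. Leave the other two sockets standing where they are, and let go of the fitted one.

Things in the scene. Friction and masses are not known exactly. Their poses are not given: they have to be found in the camera images.
- socket_mid (a point): the socket to fit: a dark steel cylinder with a thin bright band, 46 mm in diameter and 70 mm tall (the only one of the three both so wide and so tall), about 0.4 kg, upright on the tray's 8 mm thick floor. The point is on its axis, half-way up (35 mm). z is its axis, up. Grip it round the upper half, which has an open six-sided hollow
- socket_foot (a point): the same socket: centre of its lower face. Here is its square hole, 20.2 mm wide and 26 mm deep, the flat sides square to this point's x and y axes, with a dimple in each of the four sides, centred 12 mm above the lower face
- seat (a point): centre of the top of the torque head's round steel collar (44 mm in diameter, 75 mm above the bench), where the lower face of the fitted socket rests; z up. The head does not move: a gearbox 90 mm in diameter and 67 mm high on a 130 mm wooden board, with a low flat arm to its -y side
- drive_top (a point): centre of the top of the square drive, 23 mm above the seat. The square is 19 mm wide, its top 3.5 mm tapering to 14.6 mm. It may be turned to any angle about z, which this point's axes do NOT tell; it turns stiffly (about 0.12 N m to turn). The hole slips on when turned to within about 0.06 rad of one of its four fits; near that the taper sinks in 1 to 3 mm
- ball (a joint): how far the spring ball is pressed in (m). It stands out 3 mm from one side of the square, 12 mm above the collar; 0 is out, 0.004 fully in. The socket meets it 6 to 7 mm below the top of the square and needs roughly 8 to 18 N of push to pass; about 0.002 while it slides by, back to 0 when clicked into a dimple, socket home
- short_mid (a point): centre of another socket in the tray, 46 mm in diameter but only 45 mm tall: leave it standing
- slim_mid (a point): centre of another socket in the tray, 70 mm tall but only 32 mm in diameter: leave it standing. The three sockets stand upright in one row about 100 mm apart, in any order, in a shallow wooden tray with a 16 mm rim
There are look-alikes about, which are no part of the job. Leave any purple look-alike of the part that bears socket_mid alone. What is shaped like the part that bears short_mid but red is not meant.

How it is judged:
On the way, in this order (a step that is already met when the one before it is completed fails the run):
1. the wide, tall socket is lifted out of the tray, at least 30 mm up (height (world z) of socket_foot above 0.038 m), for 0.1 s.
2. the socket is over the square drive, standing on it or beginning to slide onto it (horizontal distance between socket_foot and seat below 0.006 m and z of socket_foot in the frame of seat between 0.004 and 0.026 m), for 0.1 s.
At the end, for the whole second after the job is handed in: The wide, tall socket is home on the square drive: its lower face within 2 mm of the collar's top and centred on it within 4 mm, upright within 0.1 rad, the spring ball back out to within 1 mm (clicked into a dimple), released; the other two sockets still stand upright in their tray (horizontal distance between socket_foot and seat below 0.004 m and z of socket_foot in the frame of seat between -0.003 and 0.002 m and angle between socket_mid's own z axis and vertical below 0.1 rad and value of joint ball below 0.001 m and contact force between socket and the fingers below 0.1 N and angle between each of short_mid, slim_mid's own z axis and vertical below 0.15 rad); the robot touches nothing.
It fails at once if the socket is forced: more than 90 N of contact force between it and the torque head (contact force between socket and head above 90 N).
It fails at once if another socket is shifted by more than 20 mm or knocked over (distance of any of short_mid, slim_mid from where it was at the start of the episode above 0.02 m).
It also fails if it takes over 54 s, if anything falls off the work surface, if the arm or the gripper's body presses on something with over 40 N, if the wrist force passes 120 N, or if a joint passes its speed limit or range.

## Working session

There is one attempt and no reset: what is moved stays moved. The work goes in short steps, Python scripts to look and compute and a tool call to move; the robot and the scene stay as the last step left them, time stands still between calls to the robot, and variables do not carry over. Pictures are saved under pics/ and viewed, at most 10 in all, crops included, and the job is handed in when it is done.

Besides the shell and the picture viewer there is one more tool, called after "Request:" in YAML: its name, and indented under it one key for each argument. move_arm: Moves the arm, as the interface text tells. Its arguments: {"type":"object","properties":{"plan":{"type":"array","items":{"type":"number"}},"squeeze":{"type":"number"}},"required":["plan"]}

```bash
mkdir -p pics; ls
cat > h.py <<'E'
import numpy as np, cv2
from scipy.spatial.transform import Rotation as R
from workcell import manip
def T():
    o=manip.get_obs(); M=np.eye(4); M[:3,:3]=R.from_quat(o["ee_rot"]).as_matrix(); M[:3,3]=o["position"]; return M
def shot(name):
    t=T(); c=manip.camera(name); c2w=c["cam_to_world"] if "cam_to_world" in c else t@np.array(c["mount"])
    return c,np.array(c2w)
def save(c,f,crop=None,s=1):
    im=c["color"][:,:,::-1]
    if crop: im=im[crop[1]:crop[3],crop[0]:crop[2]]
    cv2.imwrite("pics/"+f,cv2.resize(im,None,fx=s,fy=s,interpolation=cv2.INTER_CUBIC))
def pix(c,p): return np.round([c["fx"]*p[0]/p[2]+c["cx"],c["fy"]*p[1]/p[2]+c["cy"]]).astype(int)
def w(M,p): return np.round(M[:3,:3]@np.array(p)+M[:3,3],4)
def ray(c,M,u,v,z):
    d=M[:3,:3]@np.array([(u-c["cx"])/c["fx"],(v-c["cy"])/c["fy"],1]); o=M[:3,3]; return o+d*(z-o[2])/d[2]
E
python3 - <<'E'
from h import *
o=manip.get_obs(); print(o, manip.tip_extent)
for n in ["top","scene"]:
    c,M=shot(n); save(c,n+"0.png")
    print(n,M[:3,3])
    for l in ["socket_mid","socket_foot","short_mid","slim_mid","seat","drive_top"]:
        for d in manip.tip_of(c,l)[:3]: print(l,round(d["conf"],2),pix(c,d["position"]),w(M,d["position"]))
E
```

```text
pics
{'clock': 0.0, 'joint_pos': array([ 1.17739012,  0.33287899, -0.0646974 ,  1.46091606,  0.02156981,
        1.34987035, -0.08849902]), 'joint_velocities': array([-0.00209378, -0.00112946, -0.00053703,  0.00126947,  0.00077245,
        0.0004638 , -0.00074936]), 'tau': array([-5.03022020e-04, -6.25452304e+01,  4.87470848e-02, -3.91602874e+01,
        1.62771478e-02,  1.00472782e-02,  5.38464633e-05]), 'position': array([ 0.22644681, -0.58240986,  0.40392335]), 'ee_rot': array([ 9.82860650e-01,  1.84348765e-01, -1.43385064e-04, -6.74368611e-04]), 'ft_force': array([-0.1853994 , -0.89753134,  0.24618158]), 'torque': array([-0.02115648,  0.00254481,  0.03956125]), 'grasp_force': 0.0, 'grip_width': 0.997452324690165} 0.1734
top [0.34782397 0.04522649 0.97270331]
socket_mid 0.91 [181 231] [0.5302 0.281  0.0401]
socket_mid 0.85 [186 322] [0.3641 0.2699 0.0358]
socket_mid 0.67 [206 165] [0.6581 0.2382 0.0337]
socket_foot 0.87 [183 233] [0.5319 0.285  0.0093]
socket_foot 0.81 [187 323] [ 0.3633  0.2779 -0.002 ]
socket_foot 0.8 [210 169] [ 0.6614  0.2385 -0.0018]
short_mid 0.98 [281 245] 
[... 197 characters left out ...]
.2279  0.0782]
drive_top 0.92 [468 207] [ 0.5509 -0.2299  0.1003]
scene [ 1.10003347 -0.36184025  1.02678521]
socket_mid 0.77 [452 267] [0.66   0.2343 0.0331]
socket_mid 0.77 [377 168] [0.3642 0.2733 0.0393]
socket_mid 0.58 [429 212] [0.5285 0.2858 0.0398]
socket_foot 0.95 [427 222] [0.5305 0.2814 0.0111]
socket_foot 0.77 [448 276] [0.6585 0.2319 0.0028]
socket_foot 0.58 [373 179] [ 0.3558  0.2727 -0.0035]
short_mid 0.84 [271 245] [ 0.4029 -0.03    0.0259]
short_mid 0.82 [322 195] [0.3486 0.1354 0.0236]
short_mid 0.77 [350 246] [0.5025 0.0989 0.0317]
slim_mid 0.91 [392 229] [0.525  0.1886 0.0463]
seat 0.74 [215 336] [ 0.5536 -0.23    0.075 ]
drive_top 0.71 [213 330] [ 0.5553 -0.232   0.0976]
```

View pics/top0.png

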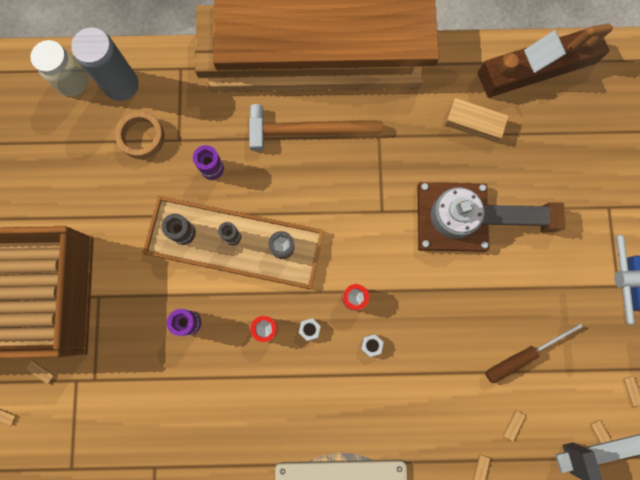

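Run:
```python
from h import *
c,M=shot("scene"); save(c,"crop1.png",(300,130,520,300),3)
c,M=shot("top"); save(c,"crop2.png",(420,165,520,250),7)
m=manip.silhouettes(c,"socket_mid")
for d in m[:3]:
    p=d["pixels"]; ys,xs=np.where(p); print(d["conf"],xs.mean(),ys.mean(),c["color"][p].mean(0))
c,M=shot("wrist"); print(np.array(c["mount"]),c["fx"])
```

```text
0.98 183.6851119894598 321.699604743083 [ 98.19762846  50.89328063 110.5256917 ]
0.77 208.4361001317523 161.44927536231884 [ 92.73517787  48.62318841 103.75362319]
0.75 178.4315403422983 228.54278728606357 [79.6601467  71.30684597 62.79584352]
[[-1.10765440e-03 -9.61932617e-01 -2.73284493e-01  6.98117113e-02]
 [ 9.99999386e-01 -1.07706862e-03 -2.61947831e-04 -2.85698977e-05]
 [-4.23699897e-05 -2.73284615e-01  9.61933219e-01  2.99121452e-02]
 [ 0.00000000e+00  0.00000000e+00  0.00000000e+00  1.00000000e+00]] 359.1001325299548
```

View pics/crop1.png

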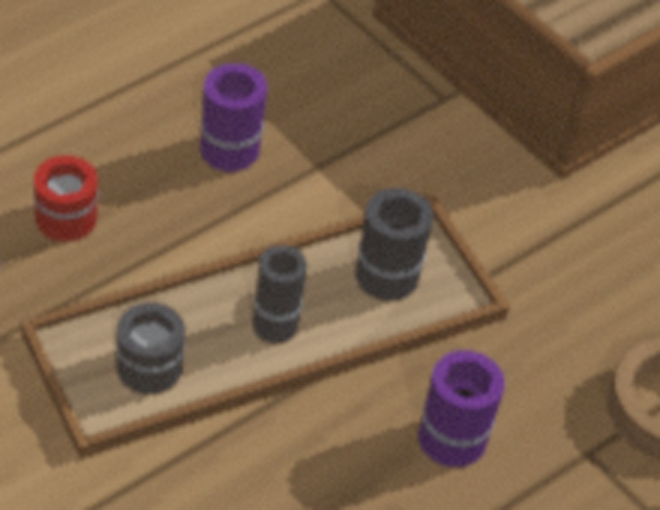

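View pics/crop2.png

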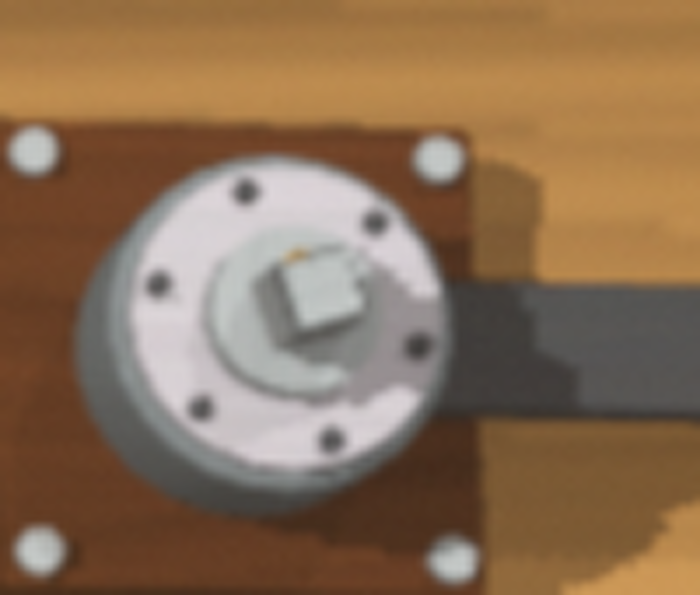

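The dark, tall, wide socket is at top-view px (179,229). These could be mistaken for it:
- Purple look-alikes at (208,161) and (184,322).
- The slim socket at (229,232) and the short one at (281,245).
- Red short sockets at (263,328) and (356,297).

The crop confirms that the dark one at the tray's far end is the target. The square shows at (465,207), with its gold ball on the upper side. I'll go above the drive first to measure it, since it is on the way.

Request:
move_arm:
  plan: [0, 0, -0.8, 0.4335, -0.209, 0, 0.0854, 0, 0, -0.8, 0.4335, -0.209, 0, 0.0854, 0, 0, -0.8, 0.4335, -0.209, 0, 0.0854, 0, 0, -0.8, 0.4335, -0.209, 0, 0.0854, 0, 0, -0.8, 0.4335, -0.209, 0, 0.0854, 0, 0, -0.8, 0.4335, -0.209, 0, 0.0854, 0, 0, -0.8, 0.4335, -0.209, 0, 0.0854, 0, 0, -0.8, 0.4335, -0.209, 0, 0.0854, 0, 0, -0.8, 0.4335, -0.209, 0, 0.0854, 0, 0, -0.8, 0.4335, -0.209, 0, 0.0854, 0, 0, -0.8, 0.4335, -0.209, 0, 0.0854]

```text
clock: 2.28
position: [0.554, -0.2321, 0.4047]
ee_rot: [0.834, 0.552, -0.0, 0.0]
ft_force: [-0.3, -0.7, 0.4]
grip_width: 0.998
grasp_force: 0.0
```

Run:
```python
from h import *
c,M=shot("wrist"); t=T(); print(np.round(t,4), np.round(manip.get_obs()["joint_pos"],3))
for l in ["seat","drive_top"]:
    for d in manip.tip_of(c,l)[:2]: print(l,round(d["conf"],2),pix(c,d["position"]),w(M,d["position"]))
u,v=pix(c,manip.tip_of(c,"drive_top")[0]["position"])
# world-axis directions in picture about the drive
b=np.append(ray(c,M,u,v,0.098),1)
for dx in ([.02,0,0],[0,.02,0]):
    q=np.linalg.inv(M)@(b+np.append(dx,0)); print("axis",pix(c,q[:3]))
np.save("shotM.npy",M); cv2.imwrite("pics/wraw.png",c["color"][:,:,::-1])
u=int(np.clip(u,80,560));v=int(np.clip(v,60,420)); print(u-80,v-60); save(c,"w1.png",(u-80,v-60,u+80,v+60),5)
```

```text
[[ 3.915e-01  9.202e-01 -1.000e-04  5.541e-01]
 [ 9.202e-01 -3.915e-01 -6.000e-04 -2.320e-01]
 [-6.000e-04  1.000e-04 -1.000e+00  4.048e-01]
 [ 0.000e+00  0.000e+00  0.000e+00  1.000e+00]] [ 0.673  0.311 -0.438  1.51   0.134  1.349 -0.178]
seat 0.9 [316 213] [ 0.553  -0.2239  0.0792]
seat 0.7 [319 219] [ 0.5546 -0.2256  0.1001]
drive_top 0.95 [316 221] [ 0.5519 -0.2259  0.0987]
axis [339 211]
axis [306 198]
236 161
```

View pics/w1.png

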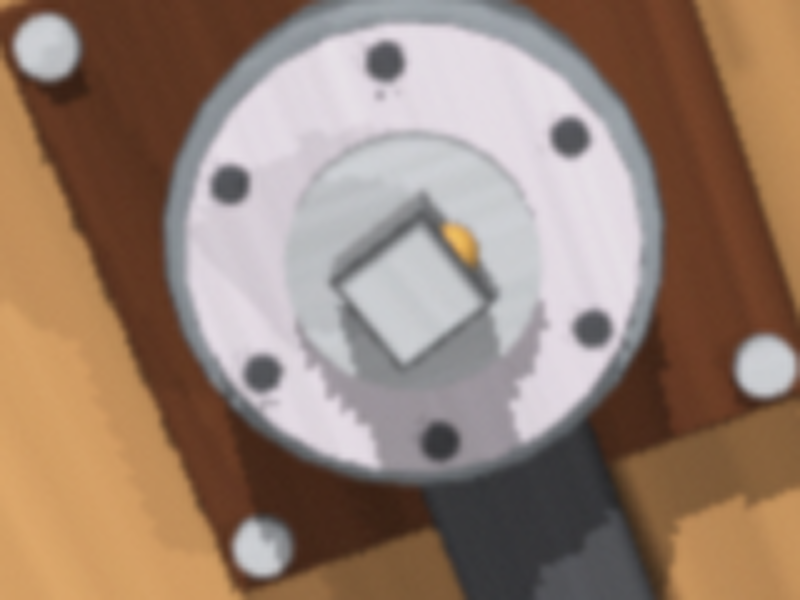

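The picture shows the square's top with corners at crop px (425,222), (490,297), (405,365) and (342,287), and the gold ball at (460,243). The collar is centred near (415,261).

Run:
```python
from h import *
c,_=shot("wrist"); M=np.load("shotM.npy")
P=[ray(c,M,236+a/5,161+b/5,.098)[:2] for a,b in [(425,222),(490,297),(405,365),(342,287)]]
print(np.round(P,4),np.mean(P,0))
for i in range(4):
    d=P[(i+1)%4]-P[i]; print(np.linalg.norm(d),np.degrees(np.arctan2(d[1],d[0]))%90)
print(ray(c,M,236+415/5,161+261/5,.075))
```

```text
[[ 0.5605 -0.2165]
 [ 0.5653 -0.2316]
 [ 0.5485 -0.2366]
 [ 0.5444 -0.2209]] [ 0.55466431 -0.22638809]
0.01581693753345892 17.390642848384985
0.017493450990860235 16.476551969807502
0.016159575960716398 14.674753781596678
0.016736414876094823 15.323940173211025
[ 0.55456765 -0.22603911  0.075     ]
```

Request:
move_arm:
  plan: [0, 0, -0.85, 0.38, -0.24, 0, 0.0854, 0, 0, -0.85, 0.38, -0.24, 0, 0.0854, 0, 0, -0.85, 0.38, -0.24, 0, 0.0854, 0, 0, -0.85, 0.38, -0.24, 0, 0.0854, 0, 0, -0.85, 0.38, -0.24, 0, 0.0854, 0, 0, -0.85, 0.38, -0.24, 0, 0.0854, 0, 0, -0.85, 0.38, -0.24, 0, 0.0854, 0, 0, -0.85, 0.38, -0.24, 0, 0.0854, 0, 0, -0.85, 0.465, -0.225, 0, 0.0854, 0, 0, -0.85, 0.465, -0.225, 0, 0.0854, 0, 0, -0.85, 0.465, -0.225, 0, 0.0854, 0, 0, -0.85, 0.465, -0.225, 0, 0.0854]

```text
clock: 4.03
position: [0.5288, 0.2843, 0.4045]
ee_rot: [0.532, 0.847, -0.0, 0.0]
ft_force: [0.6, -0.6, 1.2]
grip_width: 0.997
grasp_force: 0.0
```

Run:
```python
from h import *
c,M=shot("wrist"); t=T(); print(np.round(t,4), np.round(manip.get_obs()["joint_pos"],3))
for l in ["socket_mid","socket_foot"]:
    for d in manip.tip_of(c,l)[:2]: print(l,round(d["conf"],2),pix(c,d["position"]),w(M,d["position"]))
u,v=pix(c,manip.tip_of(c,"socket_mid")[0]["position"])
np.save("shotM.npy",M)
u=int(np.clip(u,80,560));v=int(np.clip(v,60,420)); print(u-80,v-60); save(c,"w2.png",(u-80,v-60,u+80,v+60),5)
```

```text
[[-4.338e-01  9.010e-01  3.000e-04  5.288e-01]
 [ 9.010e-01  4.338e-01 -9.000e-04  2.841e-01]
 [-9.000e-04 -1.000e-04 -1.000e+00  4.047e-01]
 [ 0.000e+00  0.000e+00  0.000e+00  1.000e+00]] [ 0.08   0.394 -0.838  1.496  0.295  1.384 -0.327]
socket_mid 0.89 [323 212] [0.5299 0.2852 0.0462]
socket_mid 0.86 [417 307] [0.6632 0.2352 0.0358]
socket_foot 0.88 [170 140] [0.3633 0.2765 0.0006]
socket_foot 0.87 [410 290] [ 0.6641  0.2373 -0.0037]
243 152
```

View pics/w2.png

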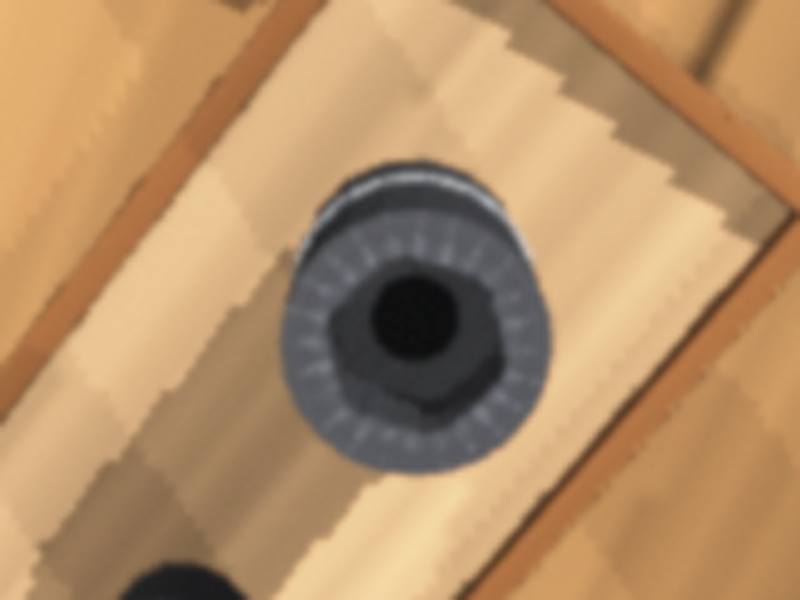

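The picture shows the target's rim centred at crop px (416,341), a hexagonal hollow with corners near (410,257) and (428,430), and a round bore. The square hole isn't visible, but the hex gives a hint of the angle, modulo 30°.

Run:
```python
from h import *
c,_=shot("wrist"); M=np.load("shotM.npy"); t=T()
p=ray(c,M,243+416/5,152+341/5,.078); print(p, "tool shift",t[:3,:3].T@(p-t[:3,3]))
a=ray(c,M,243+410/5,152+257/5,.078);b=ray(c,M,243+428/5,152+430/5,.07); d=b-a; print(np.degrees(np.arctan2(d[1],d[0]))%60)
```

```text
[0.53261635 0.28614073 0.078     ] tool shift [4.74355463e-05 4.14646717e-03 3.27000789e-01]
1.5387058948878192
```

Request:
move_arm:
  plan: [0, 0, 0, 0, 0.004, 0.06, 0.0854, 0, 0, 0, 0, 0.004, 0.11, 0.0854, 0, 0, 0, 0, 0.004, 0.16, 0.0854, 0, 0, 0, 0, 0.004, 0.185, 0.0854, 0, 0, 0, 0, 0.004, 0.195, 0.0854, 0, 0, 0, 0, 0.004, 0.195, 0.07, 0, 0, 0, 0, 0.004, 0.195, 0.055, 0, 0, 0, 0, 0.004, 0.195, 0.044, 0, 0, 0, 0, 0.004, 0.195, 0.03, 0, 0, 0, 0, 0.004, 0.195, 0.03, 0, 0, 0, 0, 0.004, 0.195, 0.03]
  squeeze: 80

```text
clock: 5.65
position: [0.5325, 0.2873, 0.2113]
ee_rot: [0.532, 0.847, 0.001, 0.001]
ft_force: [-2.7, -1.6, 7.6]
grip_width: 0.52
grasp_force: 80.4
```

Request:
move_arm:
  plan: [0, 0, 0, 0, 0, -0.05, 0.03, 0, 0, 0, 0, 0, -0.11, 0.03, 0, 0, 0, 0, 0, -0.17, 0.03, 0, 0, 0.1, -0.05, -0.02, -0.18, 0.03, 0, 0, 0.66, -0.4715, -0.2018, -0.18, 0.03, 0, 0, 0.66, -0.4715, -0.2018, -0.18, 0.03, 0, 0, 0.66, -0.4715, -0.2018, -0.18, 0.03, 0, 0, 0.66, -0.4715, -0.2018, -0.18, 0.03, 0, 0, 0.66, -0.4715, -0.2018, -0.18, 0.03, 0, 0, 0.66, -0.4715, -0.2018, -0.18, 0.03, 0, 0, 0.66, -0.4715, -0.2018, -0.18, 0.03, 0, 0, 0.66, -0.4715, -0.2018, -0.18, 0.03]
  squeeze: 80

```text
clock: 7.15
position: [0.5545, -0.2301, 0.3895]
ee_rot: [0.779, 0.627, -0.001, 0.0]
ft_force: [0.5, -0.2, -3.3]
grip_width: 0.521
grasp_force: 82.8
```

Request:
move_arm:
  plan: [0, 0, 0, -0.05, 0.02, 0, 0.03, 0, 0, 0, -0.05, 0.02, 0, 0.03]

```text
clock: 7.4
position: [0.5639, -0.2827, 0.3891]
ee_rot: [0.779, 0.627, -0.001, 0.0]
ft_force: [-0.6, 0.5, -3.6]
grip_width: 0.521
grasp_force: 83.2
```

Run:
```python
from h import *
t=T(); print(np.round(t,4), np.round(manip.get_obs()["joint_pos"],3),manip.get_obs()["ft_force"])
for n in ["wrist","scene","top"]:
    c,M=shot(n)
    for l in ["socket_mid","socket_foot","drive_top"]:
        for d in manip.tip_of(c,l)[:3]:
            q=w(M,d["position"])
            if l=="drive_top" or q[2]>.12: print(n,l,round(d["conf"],2),pix(c,d["position"]),q,"tool",np.round(t[:3,:3].T@(q-t[:3,3]),4))
    if n=="wrist": save(c,"w3.png")
```

```text
[[ 2.139e-01  9.769e-01 -1.000e-03  5.639e-01]
 [ 9.769e-01 -2.139e-01 -1.300e-03 -2.827e-01]
 [-1.500e-03 -7.000e-04 -1.000e+00  3.891e-01]
 [ 0.000e+00  0.000e+00  0.000e+00  1.000e+00]] [ 0.75   0.393 -0.471  1.446  0.181  1.346  0.053] [-0.64086552  0.52450175 -3.5846747 ]
wrist socket_mid 0.74 [314 311] [ 0.5607 -0.2839  0.2221] tool [-0.0016 -0.0028  0.1671]
wrist drive_top 0.8 [290 158] [ 0.5536 -0.2255  0.1001] tool [ 0.0541 -0.0221  0.289 ]
scene socket_mid 0.86 [176 309] [ 0.5638 -0.2789  0.2238] tool [ 0.004  -0.0008  0.1653]
scene socket_foot 0.78 [181 323] [ 0.5668 -0.2798  0.1868] tool [0.0038 0.0023 0.2023]
scene drive_top 0.79 [213 328] [ 0.5536 -0.2296  0.0997] tool [ 0.0501 -0.0213  0.2894]
top socket_mid 0.59 [525 180] [ 0.563  -0.2807  0.223 ] tool [ 0.002  -0.0012  0.1661]
top socket_foot 0.68 [515 181] [ 0.5706 -0.2796  0.1895] tool [0.0048 0.006  0.1996]
top drive_top 0.8 [467 206] [ 0.5519 -0.228   0.1029] tool [ 0.0513 -0.0233  0.2862]
```

View pics/w3.png

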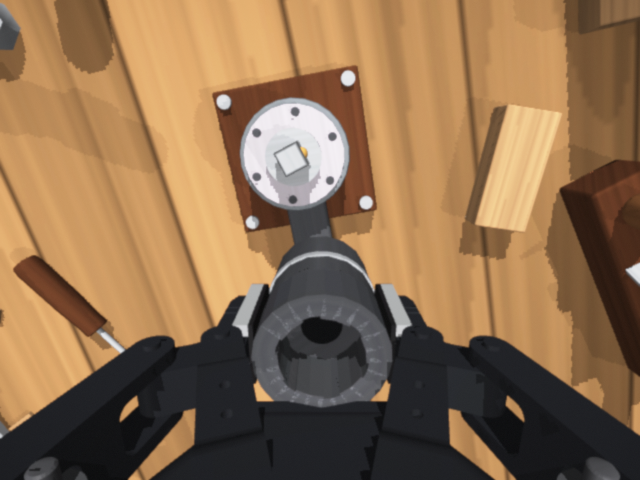

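The picture shows the socket upright between the pads, with its rim centre near (321,350). The drive top is at (291,159).

Run:
```python
from h import *
c,M=shot("wrist"); m=np.array(c["mount"])
g=cv2.cvtColor(c["color"],cv2.COLOR_RGB2GRAY); save(c,"w4.png",(230,125,410,425),2)
def tl(u,v,z):
    d=m[:3,:3]@np.array([(u-c["cx"])/c["fx"],(v-c["cy"])/c["fy"],1]); o=m[:3,3]; return np.round(o+d*(z-o[2])/d[2],4)
print("rim",tl(321,350,.133),"left",tl(250,350,.133),"right",tl(392,350,.133),"near",tl(321,405,.133),"far",tl(321,295,.133))
print("drive",tl(291.5,159,.291))
```

```text
rim [2.00e-03 1.00e-04 1.33e-01] left [ 0.0021 -0.0231  0.133 ] right [0.002  0.0234 0.133 ] near [-1.96e-02  1.00e-04  1.33e-01] far [0.0217 0.0002 0.133 ]
drive [ 0.0536 -0.021   0.291 ]
```

View pics/w4.png

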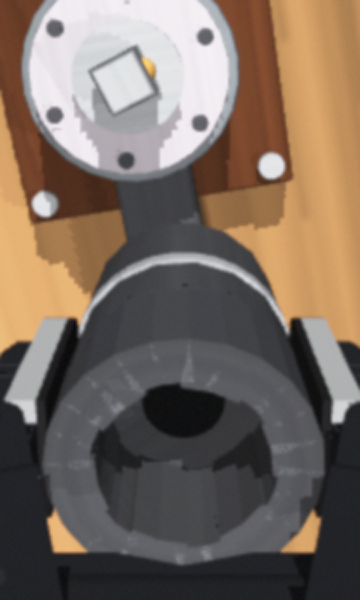

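Request:
move_arm:
  plan: [0, 0, 0, 0.055, -0.021, 0, 0.03, 0, 0, 0, 0.055, -0.021, 0.04, 0.03, 0, 0, 0, 0.055, -0.021, 0.075, 0.03, 0, 0, 0, 0.055, -0.021, 0.08, 0.03, 0, 0, 0, 0.055, -0.021, 0.08, 0.03, 0, 0, 0, 0.055, -0.021, 0.08, 0.03]

```text
clock: 8.8
position: [0.5562, -0.2204, 0.3115]
ee_rot: [0.777, 0.629, 0.001, 0.001]
ft_force: [-0.8, -0.0, -3.4]
grip_width: 0.522
grasp_force: 83.4
```

Run:
```python
from h import *
t=T(); o=manip.get_obs(); print(np.round(t,4),o["ft_force"],o["torque"])
p=t[:3,:3]@[-.0013,0,.203]+t[:3,3]; print("foot est",p)
c,M=shot("scene"); save(c,"s5.png",(170,260,270,370),5)
for l in ["socket_mid","socket_foot"]:
    for d in manip.tip_of(c,l)[:3]:
        q=w(M,d["position"]); 
        if q[2]>.08: print(l,q,pix(c,d["position"]))
```

```text
[[ 2.086e-01  9.780e-01  2.400e-03  5.562e-01]
 [ 9.780e-01 -2.086e-01 -9.000e-04 -2.204e-01]
 [-4.000e-04  2.600e-03 -1.000e+00  3.115e-01]
 [ 0.000e+00  0.000e+00  0.000e+00  1.000e+00]] [-0.84622956 -0.0407664  -3.41166481] [ 0.01855702 -0.03856269  0.01733179]
foot est [ 0.5564627  -0.22186337  0.10847115]
socket_mid [ 0.5548 -0.2196  0.1423] [215 313]
socket_foot [ 0.5553 -0.2281  0.1097] [214 326]
```

View pics/s5.png

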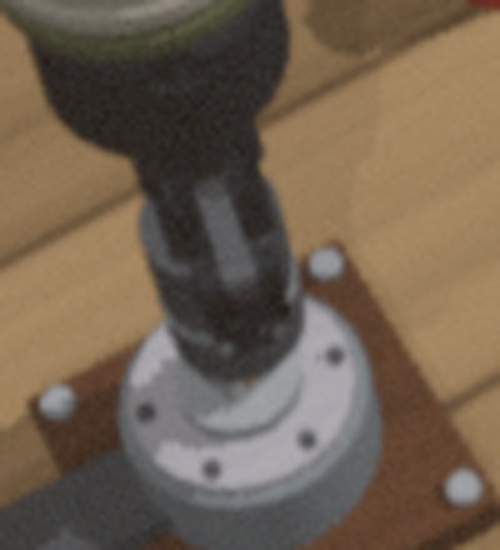

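Request:
move_arm:
  plan: [0, 0, 0, -0.0045, 0, 0, 0.03, 0, 0, 0, -0.0045, 0, 0.003, 0.03, 0, 0, 0, -0.0045, 0, 0.006, 0.03, 0, 0, 0, -0.0045, 0, 0.006, 0.03]

```text
clock: 9.45
position: [0.5546, -0.2245, 0.3033]
ee_rot: [0.777, 0.629, -0.0, -0.0]
ft_force: [-0.3, 0.9, -3.1]
grip_width: 0.524
grasp_force: 83.4
```

```bash
cat > s.py <<'E'
from h import *
t=T(); o=manip.get_obs(); p=t[:3,:3]@[-.0013,0,.203]+t[:3,3]
print("t",o["clock"],"foot rel",np.round((p-[.5547,-.2261,.075])*1000,2),"tilt",np.round(t[:2,2],4),"yaw",round(np.degrees(np.arctan2(t[1,0],t[0,0])),2),"F",np.round(o["ft_force"],1),"M",np.round(o["torque"],2),"g",round(o["grip_width"],3),"j7",round(o["joint_pos"][6],2))
E
python3 s.py
```

```text
t 9.45 foot rel [-0.45  0.38 25.29] tilt [-0.0006  0.0003] yaw 77.98 F [-0.3  0.9 -3.1] M [0.04 0.02 0.03] g 0.524 j7 -0.05
```

Request:
move_arm:
  plan: [0, 0, 0, 0, 0, 0.001, 0.03, 0, 0, 0, 0, 0, 0.002, 0.03, 0, 0, 0, 0, 0, 0.003, 0.03, 0, 0, 0, 0, 0, 0.003, 0.03]

```text
clock: 9.95
position: [0.5548, -0.2246, 0.3009]
ee_rot: [0.777, 0.629, 0.0, 0.0]
ft_force: [-0.8, 0.4, -1.8]
grip_width: 0.522
grasp_force: 83.4
```

```bash
python3 s.py
```

```text
t 9.95 foot rel [-0.09  0.2  22.88] tilt [ 0.0003 -0.0001] yaw 77.97 F [-0.8  0.4 -1.8] M [0.08 0.16 0.03] g 0.522 j7 -0.05
```

Request:
move_arm:
  plan: [0, 0, 0, 0, 0, 0.001, 0.03, 0, 0, 0, 0, 0, 0.001, 0.03, 0, 0, 0, 0, 0, 0.0015, 0.03]

```text
clock: 10.32
position: [0.5549, -0.2246, 0.3]
ee_rot: [0.777, 0.629, 0.0, 0.0]
ft_force: [-2.9, 1.3, 8.4]
grip_width: 0.519
grasp_force: 83.9
```

```bash
python3 s.py
```

```text
t 10.325 foot rel [ 0.13  0.1  22.04] tilt [ 0.0009 -0.0006] yaw 77.97 F [-2.9  1.3  8.4] M [ 0.25  0.86 -0.07] g 0.519 j7 -0.05
```

Request:
move_arm:
  plan: [0, 0, 0.025, 0, 0, 0, 0.03, 0, 0, 0.05, 0, 0, 0, 0.03, 0, 0, 0.075, 0, 0, 0, 0.03, 0, 0, 0.1, 0, 0, 0, 0.03, 0, 0, 0.125, 0, 0, 0, 0.03, 0, 0, 0.15, 0, 0, 0, 0.03]

```text
clock: 11.08
position: [0.5551, -0.2251, 0.3002]
ee_rot: [0.823, 0.569, 0.0, 0.001]
ft_force: [0.2, -1.5, 5.3]
grip_width: 0.525
grasp_force: 83.9
```

```bash
python3 s.py
```

```text
t 11.075 foot rel [ 0.4  -0.47 22.19] tilt [ 0.0021 -0.0014] yaw 69.31 F [ 0.2 -1.5  5.3] M [-0.27  0.17  0.03] g 0.525 j7 -0.19
```

Request:
move_arm:
  plan: [0, 0, 0.03, 0, 0, 0, 0.03, 0, 0, 0.06, 0, 0, 0, 0.03, 0, 0, 0.09, 0, 0, 0, 0.03, 0, 0, 0.12, 0, 0, 0, 0.03, 0, 0, 0.15, 0, 0, 0, 0.03, 0, 0, 0.18, 0, 0, 0, 0.03]

```text
clock: 11.82
position: [0.5548, -0.225, 0.2995]
ee_rot: [0.871, 0.492, 0.0, 0.001]
ft_force: [-0.7, -1.9, 4.0]
grip_width: 0.522
grasp_force: 84.0
```

```bash
python3 s.py
```

```text
t 11.825 foot rel [-0.41 -0.17 21.54] tilt [ 0.0007 -0.0008] yaw 58.95 F [-0.7 -1.9  4. ] M [-0.64  0.01  0.01] g 0.522 j7 -0.36
```

Request:
move_arm:
  plan: [0, 0, 0.03, 0, 0, 0, 0.03, 0, 0, 0.06, 0, 0, 0, 0.03, 0, 0, 0.09, 0, 0, 0, 0.03, 0, 0, 0.12, 0, 0, 0, 0.03, 0, 0, 0.15, 0, 0, 0, 0.03, 0, 0, 0.18, 0, 0, 0, 0.03]

```text
clock: 12.58
position: [0.5547, -0.2247, 0.2991]
ee_rot: [0.911, 0.412, -0.0, 0.0]
ft_force: [1.9, -3.8, 0.6]
grip_width: 0.525
grasp_force: 83.5
```

```bash
python3 s.py
```

```text
t 12.575 foot rel [-0.82  0.46 21.07] tilt [-0. -0.] yaw 48.63 F [ 1.9 -3.8  0.6] M [-0.99 -0.38  0.04] g 0.525 j7 -0.53
```

Request:
move_arm:
  plan: [0, 0, 0.03, 0, 0, 0.0005, 0.03, 0, 0, 0.06, 0, 0, 0.001, 0.03, 0, 0, 0.09, 0, 0, 0.001, 0.03, 0, 0, 0.12, 0, 0, 0.001, 0.03, 0, 0, 0.12, 0, 0, 0.001, 0.03]

```text
clock: 13.2
position: [0.5548, -0.2247, 0.2983]
ee_rot: [0.934, 0.357, 0.0, 0.0]
ft_force: [1.4, -4.4, 1.7]
grip_width: 0.524
grasp_force: 83.6
```

```bash
python3 s.py
```

```text
t 13.2 foot rel [-0.83  0.5  20.28] tilt [ 0.0002 -0.0003] yaw 41.84 F [ 1.4 -4.4  1.7] M [-1.11 -0.36 -0.01] g 0.524 j7 -0.65
```

Request:
move_arm:
  plan: [0, 0, 0, -0.0003, 0.0008, 0, 0.03, 0, 0, 0.02, -0.0003, 0.0008, 0.0005, 0.03, 0, 0, 0.04, -0.0003, 0.0008, 0.001, 0.03, 0, 0, 0.04, -0.0003, 0.0008, 0.0015, 0.03, 0, 0, 0.04, -0.0003, 0.0008, 0.0015, 0.03]

```text
clock: 13.82
position: [0.555, -0.2254, 0.2968]
ee_rot: [0.941, 0.338, -0.0, -0.0]
ft_force: [-0.2, -3.0, 4.2]
grip_width: 0.523
grasp_force: 83.7
```

```bash
python3 s.py
```

```text
t 13.825 foot rel [-0.75 -0.08 18.82] tilt [-0.0002  0.    ] yaw 39.54 F [-0.2 -3.   4.2] M [-0.75  0.14 -0.02] g 0.523 j7 -0.68
```

Request:
move_arm:
  plan: [0, 0, 0, -0.0004, 0.0005, 0.0005, 0.03, 0, 0, 0, -0.0004, 0.0005, 0.001, 0.03, 0, 0, 0, -0.0004, 0.0005, 0.0015, 0.03, 0, 0, 0, -0.0004, 0.0005, 0.002, 0.03]

```text
clock: 14.32
position: [0.5549, -0.2258, 0.2947]
ee_rot: [0.941, 0.339, -0.0, -0.0]
ft_force: [-2.9, -1.8, 6.4]
grip_width: 0.521
grasp_force: 83.6
```

```bash
python3 s.py
```

```text
t 14.325 foot rel [-0.97 -0.42 16.66] tilt [-0.0009  0.0005] yaw 39.57 F [-2.9 -1.8  6.4] M [-0.19  0.75 -0.1 ] g 0.521 j7 -0.68
```

Request:
move_arm:
  plan: [0, 0, 0, -0.0004, 0, 0.0005, 0.03, 0, 0, 0, -0.0004, 0, 0.001, 0.03, 0, 0, 0, -0.0004, 0, 0.0015, 0.03, 0, 0, 0, -0.0004, 0, 0.002, 0.03]

```text
clock: 14.82
position: [0.5548, -0.2259, 0.293]
ee_rot: [0.941, 0.339, -0.0, -0.0]
ft_force: [-3.5, -0.5, 9.1]
grip_width: 0.52
grasp_force: 83.7
```

```bash
python3 s.py
```

```text
t 14.825 foot rel [-1.   -0.49 15.02] tilt [-0.0003  0.0005] yaw 39.58 F [-3.5 -0.5  9.1] M [ 0.06  0.83 -0.13] g 0.52 j7 -0.68
```

Request:
move_arm:
  plan: [0, 0, 0.01, -0.0002, -0.0002, 0.001, 0.03, 0, 0, 0.01, -0.0002, -0.0002, 0.0015, 0.03, 0, 0, 0.01, -0.0002, -0.0002, 0.002, 0.03, 0, 0, 0.01, -0.0002, -0.0002, 0.003, 0.03, 0, 0, 0.01, -0.0002, -0.0002, 0.003, 0.03]

```text
clock: 15.45
position: [0.5546, -0.2259, 0.2898]
ee_rot: [0.943, 0.334, 0.0, -0.0]
ft_force: [-1.5, -2.0, 5.0]
grip_width: 0.522
grasp_force: 83.7
```

```bash
python3 s.py
```

```text
t 15.45 foot rel [-1.07 -0.49 11.84] tilt [0.0002 0.0005] yaw 39.01 F [-1.5 -2.   5. ] M [-0.16  0.27 -0.08] g 0.522 j7 -0.69
```

Well past the ball, with low forces. I'll keep pushing down.

Request:
move_arm:
  plan: [0, 0, 0, 0, 0, 0.001, 0.03, 0, 0, 0, 0, 0, 0.002, 0.03, 0, 0, 0, 0, 0, 0.003, 0.03, 0, 0, 0, 0, 0, 0.004, 0.03, 0, 0, 0, 0, 0, 0.005, 0.03, 0, 0, 0, 0, 0, 0.006, 0.03, 0, 0, 0, 0, 0, 0.007, 0.03, 0, 0, 0, 0, 0, 0.008, 0.03, 0, 0, 0, 0, 0, 0.008, 0.03]

```text
clock: 16.58
position: [0.5545, -0.2259, 0.2814]
ee_rot: [0.943, 0.334, 0.0, -0.0]
ft_force: [1.4, -0.1, 1.4]
grip_width: 0.522
grasp_force: 83.8
```

```bash
python3 s.py
```

```text
t 16.575 foot rel [-1.16 -0.52  3.42] tilt [-0.      0.0006] yaw 39.02 F [ 1.4 -0.1  1.4] M [ 0.02 -0.13 -0.11] g 0.522 j7 -0.7
```

Request:
move_arm:
  plan: [0, 0, 0, 0, 0, 0.001, 0.03, 0, 0, 0, 0, 0, 0.002, 0.03, 0, 0, 0, 0, 0, 0.003, 0.03, 0, 0, 0, 0, 0, 0.003, 0.03]

```text
clock: 17.08
position: [0.5545, -0.226, 0.2786]
ee_rot: [0.943, 0.334, -0.0, -0.0]
ft_force: [0.2, 2.9, 4.1]
grip_width: 0.518
grasp_force: 83.8
```

```bash
python3 s.py
```

```text
t 17.075 foot rel [-1.25 -0.64  0.59] tilt [-0.0001  0.0004] yaw 39.02 F [0.2 2.9 4.1] M [ 0.61  0.16 -0.14] g 0.518 j7 -0.7
```

Request:
move_arm:
  plan: [0, 0, 0, 0, 0, 0.001, 0.03, 0, 0, 0, 0, 0, 0.0015, 0.03, 0, 0, 0, 0, 0, 0.002, 0.03, 0, 0, 0, 0, 0, 0.002, 0.03]

```text
clock: 17.58
position: [0.5546, -0.2259, 0.2783]
ee_rot: [0.943, 0.334, 0.0, 0.0]
ft_force: [-7.7, 5.3, 18.1]
grip_width: 0.522
grasp_force: 84.7
```

```bash
python3 s.py
```

```text
t 17.575 foot rel [-1.08 -0.6   0.28] tilt [ 0.0003 -0.0001] yaw 39.02 F [-7.7  5.3 18.1] M [ 1.21  1.69 -0.1 ] g 0.522 j7 -0.7
```

Request:
move_arm:
  plan: [0, 0, 0, 0, 0, -0.0005, 0.05, 0, 0, 0, 0, 0, -0.0005, 0.065, 0, 0, 0, 0, 0, -0.0005, 0.0854, 0, 0, 0, 0, 0, -0.0005, 0.0854, 0, 0, 0, 0, 0, -0.0005, 0.0854, 0, 0, 0, 0, 0, -0.02, 0.0854, 0, 0, 0, 0, 0, -0.06, 0.0854, 0, 0, 0, 0, 0, -0.11, 0.0854, 0, 0, 0, -0.05, 0, -0.16, 0.0854, 0, 0, 0, -0.05, 0, -0.16, 0.0854, 0, 0, 0, -0.05, 0, -0.16, 0.0854]

```text
clock: 18.95
position: [0.5155, -0.2577, 0.4376]
ee_rot: [0.943, 0.334, 0.001, 0.001]
ft_force: [-0.1, -0.1, -1.2]
grip_width: 0.998
grasp_force: 0.0
```

```bash
python3 s.py
python3 - <<'E'
from h import *
c,M=shot("wrist"); c2,M2=shot("scene")
for c,M in ((c,M),(c2,M2)):
  for l in ["socket_mid","socket_foot","short_mid","slim_mid"]:
    for d in manip.tip_of(c,l)[:3]: print(l,round(d["conf"],2),pix(c,d["position"]),w(M,d["position"]))
a=c2["color"][255:395,130:300,::-1]; b=c2["color"][130:300,300:520,::-1]
a=cv2.resize(a,(364,300)); b=cv2.resize(b,(388,300)); cv2.imwrite("pics/end.png",np.hstack([a,b]))
E
```

```text
t 18.95 foot rel [-39.97 -32.59 159.64] tilt [ 0.0014 -0.0007] yaw 38.97 F [-0.1 -0.1 -1.2] M [ 0.02  0.03 -0.03] g 0.998 j7 -0.57
socket_mid 0.9 [317 164] [ 0.5505 -0.2258  0.1077]
short_mid 0.64 [ 84 152] [ 0.4023 -0.0322  0.023 ]
socket_mid 0.88 [214 328] [ 0.5567 -0.2292  0.1065]
socket_mid 0.78 [452 269] [0.6629 0.2321 0.0325]
socket_mid 0.64 [214 328] [ 0.5537 -0.228   0.1014]
socket_foot 0.8 [213 336] [ 0.5516 -0.2329  0.0742]
socket_foot 0.77 [449 275] [0.6585 0.2327 0.0045]
socket_foot 0.76 [375 178] [0.357  0.2757 0.0005]
short_mid 0.93 [349 247] [0.5031 0.0971 0.0313]
short_mid 0.82 [322 195] [0.3492 0.1339 0.024 ]
short_mid 0.75 [270 245] [ 0.4014 -0.0294  0.0242]
slim_mid 0.59 [391 230] [0.5214 0.188  0.0416]
```

View pics/end.png

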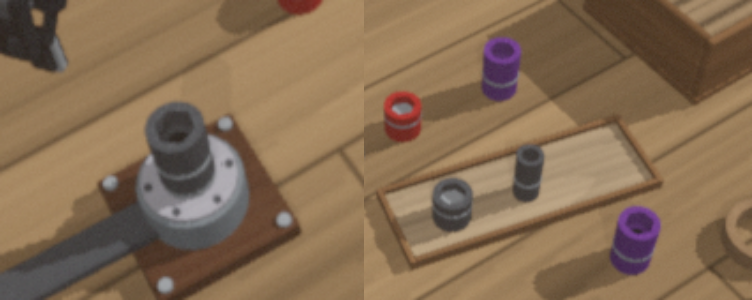

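The left half shows the socket upright on the collar at (180,150), with its foot on the seat at z≈0.074. The right half shows the other two sockets still standing in the tray at (452,205) and (528,172). The robot is clear, so I'm handing in.

```bash
python3 -c "
from workcell import manip
print(manip.hand_in())"
```

```text
the job is handed in; nothing more can be done
None
```

I fitted the wide, tall socket fully down onto the square drive, released it and handed the job in at about 19 s. The hand-in returned no verdict. The last picture shows the socket upright on the collar and the other two still standing in their tray. I judged the ball's click from the socket's depth (about 0.3 mm off the collar by my estimate, with about 20 N of push), because the ball itself can't be seen once covered.

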